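Fit the banding-wheel head on its spindle

ROBOT

A 6-joint arm with a two-finger parallel gripper is mounted at the origin on the work surface. World frame = base frame: x ahead of the robot, y to its left, z up, the work surface at z = 0. Lengths are in m, angles in rad, forces in N, time in s.
With the tool pointing down it reaches from about 0.375 to 0.9 m from the base axis. Payload 3.1 kg.
Tool frame: the origin (TCP) lies between the finger pads; the fingertips stand 8 mm ahead of it and the grasp point (between the pads) lies 11 mm behind it; z points along the fingers, y is the line along which they close (so a half turn about z gives the same grasp; the last joint's range is limited). The gripper opens to 87 mm and grips with 3 to 60 N. Pads are 19 mm wide; open, the fingers measure 117 mm over their backs; the gripper's body (75 mm by 190 mm) begins 51 mm behind the grasp point.
Start: joints at [-1.284, 0.527, 1.433, -0, 1.181, -0.178], TCP at [0.28, -0.559, 0.231] pointing down, gripper open.
Joint ranges: [-3.08, 3.08], [-0.75, 2.2], [0.22, 2.44], [-1.43, 4.57], [0, 2.65], [-2.85, 2.85]. Speed limits (rad/s): [2.79, 2.79, 3.14, 3.14, 3.14, 3.14].

INTERFACE

Orientations are given as a unit quaternion [x, y, z, w].
In Python, from rig import robot gives the robot as it stands.
- The arm moves only by the tool move_arm, never from a script. Its argument "motion" is text: rows parted by semicolons, each of 5 numbers parted by spaces: the opening, from -1 (shut) to 1 (fully open), then the shift along the tool's x, y, z normalised to -1 to 1, where 1 is 0.2 m, then the turn about the tool's z normalised to -1 to 1, where 1 is pi rad. A call has 1 to 12 rows; each row is the pose to reach, as a shift and turn from the pose commanded when the call began, along the tool's axes at that moment, turning the shorter way round; what a row does not reach only later rows make up. A row lasts 1/12 s, in which the tool goes at most 41.7 mm and 7.16 degrees, less where a joint would pass 70% of its speed; a pose out of reach is approached as far as the arm can. A call with a number of a shift or a turn outside -1 to 1 is refused whole. A call with a gripper value outside its range is refused whole. The fingers move at their own pace and stop on an object; "newtons" is the grip in N (left out, the last holds). Time passes only in rows, so rows that repeat a pose let the fingers close. It gives the time, the measured TCP pose, the force, the opening and the grip force at its end, in the units of the state.
- robot.get_obs(): the state, without advancing time (a new reading comes with each control period).
- robot.camera(name): name is "side" or "top" or "wrist"; returns (picture, depth): 480x640x3 uint8, red, green, blue; 480x640 float32, m along the optical axis (not along the pixel's ray), 0 where there is no reading.
- robot.camera_model(name): a dict with "mtx" (3x3 intrinsics, pixels), "position" and "attitude" of the camera in the world. Camera axes: x right, y down, z forward; pixel columns grow to the right and rows downward; lengths in m; the calibration is good to about 2 mm. A picture is of the moment at which its call begins: read the wrist's pose just before it. camera_model takes no time and is no camera call; for the wrist camera it gives the pose at the moment of the call.
- robot.hand_in(): hands the job in; it is judged then, once.
The state is a dict: "time": time; "q": joint angles; "joint_velocities": joint speeds; "joint_torque": joint torques, N m; "position": TCP position; "tool_rot": TCP orientation; "ft_force": force on the tool from outside, world axes, zero at the start; "moment": the same for the moment, N m; "grip_width": finger opening in m; "grip_force": force on a finger pad.
Only numpy, scipy, OpenCV 4.12 (cv2) and the standard library are available. Lean on these libraries where they do the work, as an engineer would, in place of code of your own. Each camera call takes 0.05 s, during which the arm holds its last target. There are 200 camera calls.

TASK

Draw the metal wheel head up out of its slot in the plate rack by its rim, without disturbing the two plain bats beside it, and lay it on the sloping stand with its red-banded boss facing up; let go of it there. Then take it again by the boss, slide its sleeve gently down over the upright spindle of the green base until it sits fully home and level on the shoulder, boss up, and let go; leave the other things on the table alone.

Things in the scene. Friction and masses are not known exactly. Their poses are not given: they have to be found in the camera images.
- head: wheel head: aluminium disc, diameter 130, 10 thick, dark sleeve (outer diameter 44, bore 26) right through it, 25 proud of one face (boss, red band) and 38 of the other (hub). 0.4-0.7 kg. Origin: centre of the disc, mid-thickness; z along the bore to the boss: boss ends at z=+30, hub at z=-43. Starts on edge in one of the rack's slots, boss towards the rack's +y; all in mm
- bat_a: white plaster bat, a plain disc 130 mm in diameter, 10 mm thick, on edge in another slot of the rack. Origin: its centre; z along its axis. To be left in its slot
- bat_b: wooden bat, a plain disc 130 mm in diameter, 10 mm thick, on edge in another slot of the rack. Origin: its centre; z along its axis. To be left in its slot
- rack: wooden plate rack, fixed, 120 (x) by 215 (y), 67 high. Three slots at y = -62, 0, 62 hold discs on edge (axis along y) on rails at x = -40 and 40, each between four pegs of diameter 8 at the rails, 14 clear, tops at z = 67. A disc in a slot has its centre 80 and its top 145 above the table. Origin: centre of its underside, on the table; all in mm
- stand: 45-degree wooden stand, fixed, 125 (x) by 150 (y), facing its +y: outward normal (0, .707, .707), downhill (0, .707, -.707). Rails 12 wide at x = -42 and 42 carry the disc's hub face, the hub in the 72 gap between; a pin (diameter 12, 12 high) at each rail's lower end stops the rim. Rails end 50 uphill of the seat, so the disc's top rim overhangs. Origin: centre of underside; all in mm
- stand_seat (a point): where the centre (origin) of the head comes when it lies on the stand against both pins: 80 mm above the stand's origin. Axes are the stand's
- base: green base of the banding wheel, fixed: foot diameter 128, neck diameter 52 up to the flat shoulder 48 above the table; from it a steel spindle of diameter 23 stands upright to 130 above the table, its last 12 tapered to diameter 10. Origin: centre of its underside, on the table, on the spindle's axis; all in mm
- base_shoulder (a point): point on the spindle's axis at the height of the shoulder, 48 mm above the table; with the head home its hub's end rests here, the head's origin is 43 mm above this point, and the spindle's tip shows 9 mm above the boss
- pot: grey two-handled clay-coloured pot, 95 mm tall, 112 mm over the handles; leave alone. Origin: centre of its foot
- tub: grey tub 100 mm wide, 125 mm tall, with a brush to 210 mm; leave alone. Origin: centre of its foot
- sprayer: spray bottle 76 mm wide, 195 mm tall, yellow head; leave alone. Origin: centre of its foot
- knife: spatula 150 mm long lying on the table; leave alone. Origin: its middle, on the table
- post: terracotta tube (kiln post) 44 mm wide, 100 mm tall, standing; leave alone. Origin: centre of its foot
- glaze_jar: blue jar 76 mm wide, 95 mm tall; leave alone. Origin: centre of its foot
Mind the look-alikes: they are no part of the job. There is more than one size of the rack; the one meant has the size given above.

How it is judged:
By the outcome, as a careful person would: the job done as asked, in the order asked, and still so for the second after the job is handed in, with the robot touching nothing.
It also fails if it takes over 72 s, if anything falls off the work surface, if the arm or the gripper's body presses on something with over 40 N, if the wrist force passes 120 N, or if a joint passes its speed limit or range.

## Working session

There is one attempt and no reset: what is moved stays moved. The work goes in short steps, Python scripts to look and compute and a tool call to move; the robot and the scene stay as the last step left them, time stands still between calls to the robot, and variables do not carry over. Pictures are saved under pics/ and viewed, at most 10 in all, crops included, and the job is handed in when it is done.

Besides the shell and the picture viewer there is one more tool, called after "Emit:" as name(argument=value, ...) on one line, values as JSON. move_arm: Moves the arm, as the interface text tells. Its arguments: {"type":"object","properties":{"motion":{"type":"string"},"newtons":{"type":"number"}},"required":["motion"]}

```bash
ls; mkdir -p pics
python3 - <<'E'
from rig import robot
import cv2,numpy as np
o=robot.get_obs(); print(o['time'],o['position'],o['tool_rot'])
for n in('top','side'):
    im,d=robot.camera(n); np.savez(''+n+'0.npz',im=im,d=d)
    cv2.imwrite(f'pics/{n}0.png',im[:,:,::-1]); m=robot.camera_model(n); print(n,m)
print(robot.camera_model('wrist'))
E
```

```text
pics
0.0 [ 0.27996514 -0.55799819  0.22958493] [ 9.73114729e-01  2.30318448e-01 -7.78895799e-05 -1.06343971e-03]
top {'mtx': array([[545.02258174,   0.        , 309.29178526],
       [  0.        , 545.02258174, 232.27742963],
       [  0.        ,   0.        ,   1.        ]]), 'position': array([ 0.22310274, -0.01783191,  1.58787904]), 'attitude': array([ 0.70853426, -0.69921273,  0.06224617, -0.07215384])}
side {'mtx': array([[524.42120615,   0.        , 321.24426388],
       [  0.        , 524.42120615, 245.77598342],
       [  0.        ,   0.        ,   1.        ]]), 'position': array([0.26713785, 0.84151079, 1.07552207]), 'attitude': array([-0.13917007,  0.92524142, -0.34852104,  0.0556156 ])}
{'mtx': array([[401.22717294,   0.        , 323.9308737 ],
       [  0.        , 401.22717294, 244.55083965],
       [  0.        ,   0.        ,   1.        ]]), 'position': array([ 0.34290395, -0.52740294,  0.3854869 ]), 'attitude': array([ 0.84414032, -0.52047706, -0.06786358,  0.10920293])}
```

View pics/top0.png

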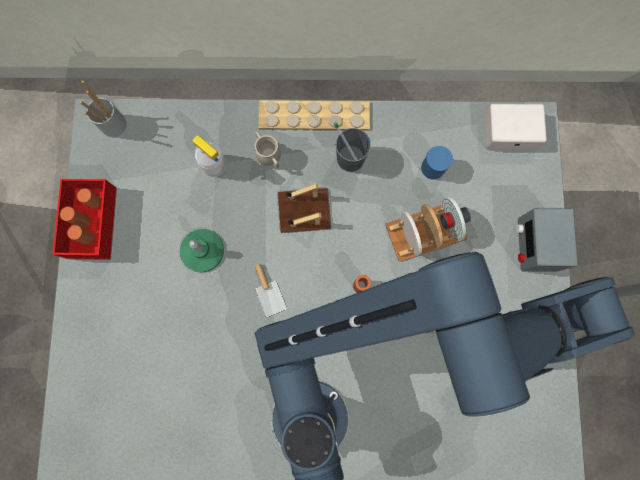

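View pics/side0.png

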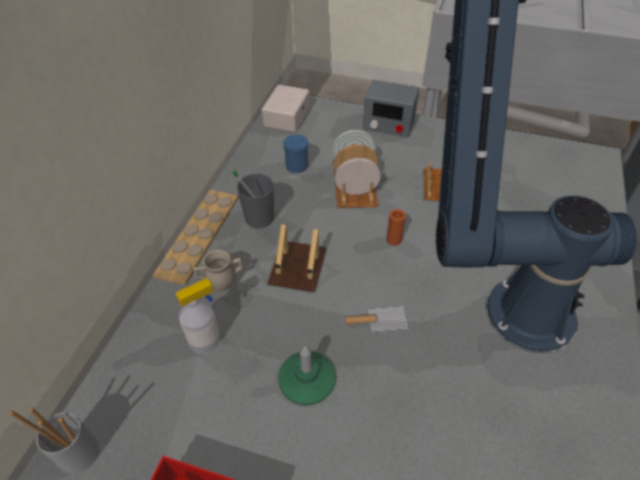

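Top view: a rack with three discs at (427,228), the red boss band at (449,218) and hub at (467,213). The stand is at (305,210), the green base at (202,249) and the pot at (266,150). Side view: a second, smaller and empty rack at (432,183), the spindle at (306,358) and the stand at (298,262).

Possible mix-ups:
- **Head:** the discs are white (414,232), wooden (435,225) and metal with a red-banded boss (455,215). I choose the metal one.
- **Rack:** full rack (427,228) or small empty one (side 432,183). I choose the full one.

Next is a close crop to check.

```bash
cat > h.py <<'E'
import numpy as np,cv2
from scipy.spatial.transform import Rotation as R
def ray(m,uv):
    uv=np.atleast_2d(uv).astype(float); k=m['mtx']
    d=np.c_[(uv[:,0]-k[0,2])/k[0,0],(uv[:,1]-k[1,2])/k[1,1],np.ones(len(uv))]
    return R.from_quat(m['attitude']).apply(d)
def plane(m,uv,z):
    d=ray(m,uv); return m['position']+d*((z-m['position'][2])/d[:,2])[:,None]
def cloud(m,d):
    v,u=np.mgrid[:d.shape[0],:d.shape[1]]
    return (m['position']+ray(m,np.c_[u.ravel(),v.ravel()])*d.reshape(-1,1)).reshape(*d.shape,3)
E
python3 - <<'E'
from rig import robot
from h import *
m=robot.camera_model('top'); z=np.load('top0.npz'); im,d=z['im'],z['d']; P=cloud(m,d)
a=cv2.resize(im[180:280,375:485],None,fx=3.6,fy=3.6,interpolation=cv2.INTER_CUBIC)
b=cv2.resize(im[170:270,250:360],None,fx=3.6,fy=3.6,interpolation=cv2.INTER_CUBIC)
cv2.imwrite('pics/crop1.png',np.hstack([a,b])[:,:,::-1])
for n,uv,h in [('red',(449,218),.08),('stand',(305,210),.05),('spindle',(202,243),.13),('rackc',(427,228),.02),('white',(414,232),.145),('base',(202,249),.0)]:
    print(n,plane(m,uv,h)[0].round(3),P[uv[1],uv[0]].round(3))
E
```

```text
red [ 0.559 -0.388  0.08 ] [ 0.554 -0.383  0.102]
stand [0.585 0.019 0.05 ] [0.594 0.02  0.011]
spindle [0.471 0.296 0.13 ] [0.485 0.314 0.047]
rackc [ 0.542 -0.338  0.02 ] [ 0.537 -0.333  0.044]
white [ 0.505 -0.277  0.145] [ 0.504 -0.276  0.149]
base [0.475 0.323 0.   ] [0.466 0.311 0.056]
```

View pics/crop1.png

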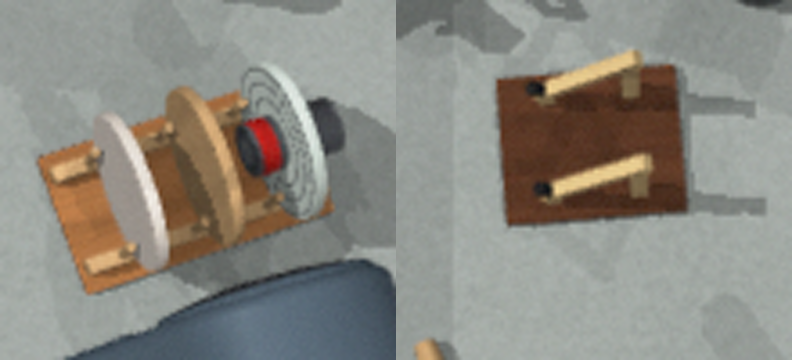

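The crop confirms it: the metal ringed disc with the red boss is outermost in the slot at rack -y, with the boss towards world +y. The stand's pins, its low end, are at image left (world +y). Next I get finer poses of the rack, stand and base, and the wrist camera geometry.

Run:
```python
from rig import robot
from h import *
m=robot.camera_model('top'); z=np.load('top0.npz'); im,d=z['im'],z['d']; P=cloud(m,d)
def box(mask,n,z):
    c=max(cv2.findContours(mask.astype(np.uint8),0,2)[0],key=cv2.contourArea)
    q=plane(m,cv2.boxPoints(cv2.minAreaRect(c)),z)[:,:2]; print(n,q.round(4).tolist(),'c',q.mean(0).round(4),[np.linalg.norm(q[i]-q[i-1]).round(3) for i in(0,1)])
hsv=cv2.cvtColor(im,cv2.COLOR_RGB2HSV); H,S,V=[hsv[...,i].astype(int) for i in range(3)]
yy,xx=np.mgrid[:480,:640]
box((abs(xx-305)<45)&(abs(yy-210)<40)&(S>70),'stand',.012)
g=(H>60)&(H<90)&(S>90)&(abs(xx-202)<40)&(abs(yy-249)<40); box(g,'base',.006)
# head disc rim high points
r=(abs(xx-458)<22)&(abs(yy-215)<35)
t=P[r&(P[...,2]>.12)&(P[...,2]<.16)]; print('headtop',len(t),t.mean(0).round(4),t.min(0).round(3),t.max(0).round(3))
Q=P[r&(P[...,2]>.06)&(P[...,2]<.16)]; 
for nme,(u0,u1) in dict(white=(400,424),wood=(425,443)).items():
    t=P[(xx>u0)&(xx<u1)&(abs(yy-225)<40)&(P[...,2]>.125)&(P[...,2]<.16)]; print(nme,len(t),t.mean(0).round(4))
o=robot.get_obs(); w=robot.camera_model('wrist'); T=R.from_quat(o['tool_rot'])
print('cam in tool',T.inv().apply(w['position']-o['position']),T.inv().apply(ray(w,[320,240]))); print(T.as_matrix().round(3))
```

```text
stand [[0.6633, 0.1057], [0.6778, -0.0433], [0.5406, -0.0555], [0.5263, 0.0912]] c [0.602  0.0245] [np.float64(0.138), np.float64(0.15)]
base [[0.4682, 0.4119], [0.5596, 0.328], [0.4734, 0.2379], [0.3838, 0.3218]] c [0.4713 0.3249] [np.float64(0.124), np.float64(0.124)]
headtop 302 [ 0.5437 -0.3853  0.1355] [ 0.485 -0.42   0.12 ] [ 0.607 -0.338  0.151]
white 154 [ 0.5133 -0.2783  0.1386]
wood 165 [ 0.5334 -0.3368  0.1383]
cam in tool [ 0.07005242  0.00051093 -0.15580389] [[-0.244368   -0.00854088  0.96976078]]
[[ 0.894  0.448 -0.001]
 [ 0.448 -0.894  0.002]
 [ 0.    -0.002 -1.   ]]
```

Emit:
move_arm(motion="0 0.2 0 -0.05 0; 0 0.4 0 -0.1 0; 0 0.6 0 -0.15 0; 0 0.8 -0.05 -0.2 0; 0 1 -0.1 -0.2 0; 0 1 -0.1 -0.2 0")

```text
time: 0.6
position: [0.4555, -0.4453, 0.2709]
tool_rot: [0.972, 0.234, 0.002, -0.001]
ft_force: [-0.1, 0.5, -0.2]
grip_width: 0.0548
grip_force: 0.0
```

Emit:
move_arm(motion="0 0.2 0 0 0.02; 0 0.4 0 0 0.04; 0 0.58 0 0 0.04; 0 0.58 0 0 0.04; 0 0.58 0 0 0.04; 0 0.58 0 0 0.04")

```text
time: 1.1
position: [0.553, -0.399, 0.2697]
tool_rot: [0.986, 0.169, -0.001, -0.001]
ft_force: [-0.8, 0.4, -0.2]
grip_width: 0.0431
grip_force: 0.0
```

```bash
cat > snap.py <<'E'
import sys
from rig import robot
from h import *
n=sys.argv[1]; o=robot.get_obs(); m=robot.camera_model('wrist'); im,d=robot.camera('wrist')
np.savez(n+'.npz',im=im,d=d,**m,tcp=o['position'],rot=o['tool_rot']); cv2.imwrite(f'pics/{n}.png',im[:,:,::-1])
print(o['time'],o['position'].round(4),R.from_quat(o['tool_rot']).as_matrix().round(3).tolist(),o['joint_velocities'].round(3))
E
python3 snap.py w1
```

```text
1.1 [ 0.553  -0.399   0.2697] [[0.943, 0.333, -0.002], [0.333, -0.943, 0.001], [-0.002, -0.001, -1.0]] [-0.029 -0.009  0.006  0.002 -0.001  0.003]
```

View pics/w1.png

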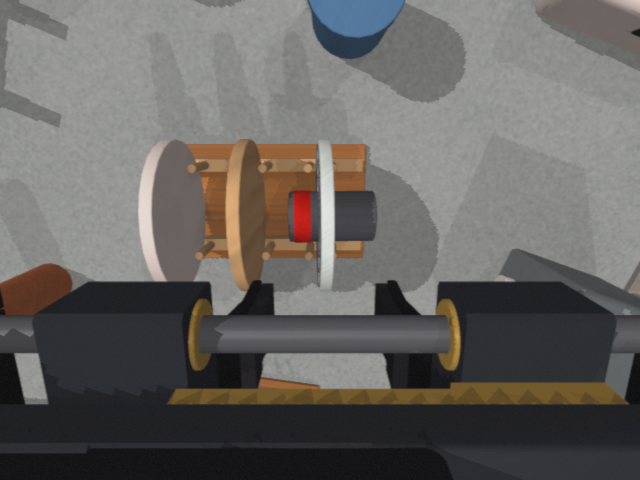

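Wrist view: the head's disc is edge-on at columns 318-335, rows 140-290, with the red band at (303,215) and the hub at (358,215). The wooden bat is at (246,215) and the white one at (172,215). The tool yaw matches well.

Run:
```python
from h import *
z=np.load('w1.npz'); P=cloud(z,z['d']); T=R.from_quat(z['rot'])
yy,xx=np.mgrid[:480,:640]; L=T.inv().apply((P-z['tcp']).reshape(-1,3)).reshape(P.shape)
def st(n,mask): t=L[mask]; print(n,len(t),'tool min',np.percentile(t,1,0).round(4),'max',np.percentile(t,99,0).round(4),'med',np.median(t,0).round(4))
def yawfit(n,mask):
    t=L[mask]; a=np.polyfit(t[:,0],t[:,1],1); print(n,'slope deg',np.degrees(np.arctan(a[0])).round(2),'y at 0',a[1].round(4))
H=(P[...,2]>.125)&(P[...,2]<.155)
for n,u0,u1 in (('head',312,340),('wood',222,270),('white',135,210)):
    k=(xx>u0)&(xx<u1)&(yy>130)&(yy<280); st(n+' top',k&H); yawfit(n,k&H)
    st(n,k&(P[...,2]>.05)); 
k=(xx>312)&(xx<340)&(yy>135)&(yy<280)&(P[...,2]>.1); yawfit('head>.1',k)
st('hub',(xx>338)&(xx<380)&(yy>185)&(yy<245)&(P[...,2]>.06)); st('boss',(xx>285)&(xx<316)&(yy>185)&(yy<245)&(P[...,2]>.06))
top=L[k&(P[...,2]>.14)];print('top>.14 x',top[:,0].min(),top[:,0].max(), 'n',len(top))
```

```text
head top 1738 tool min [-0.0336 -0.003   0.1218] max [0.0522 0.0079 0.1438] med [0.0136 0.0022 0.1271]
head slope deg -0.15 y at 0 0.0023
head 2929 tool min [-0.0391 -0.0081  0.1218] max [0.069  0.0131 0.2129] med [0.017  0.0015 0.1357]
wood top 2060 tool min [-0.0339 -0.0696  0.1226] max [ 0.052  -0.0597  0.1443] med [ 0.0121 -0.0632  0.1291]
wood slope deg -0.61 y at 0 -0.0634
wood 4670 tool min [-0.0481 -0.0694  0.1223] max [ 0.069  -0.0502  0.2172] med [ 0.0155 -0.06    0.1497]
white top 2540 tool min [-0.0341 -0.1315  0.1227] max [ 0.0513 -0.1213  0.1444] med [ 0.0105 -0.1234  0.1308]
white slope deg -0.74 y at 0 -0.1246
white 7345 tool min [-0.0494 -0.1311  0.1225] max [ 0.0689 -0.1119  0.2182] med [ 0.0136 -0.122   0.1588]
head>.1 slope deg -0.36 y at 0 0.0019
hub 1834 tool min [-0.0142  0.0131  0.1653] max [0.0269 0.0431 0.187 ] med [0.0095 0.0279 0.1696]
boss 1449 tool min [-0.0165 -0.0288  0.163 ] max [ 0.0278 -0.0065  0.1859] med [ 0.0095 -0.0175  0.1673]
top>.14 x -0.024813287295596998 0.07008550927116315 n 1112
```

Emit:
move_arm(motion="0 0.04 0.011 0 0; 0 0.04 0.011 0.2 0; 0 0.04 0.011 0.4 0; 0 0.04 0.011 0.6 0; 0 0.04 0.011 0.7 0; 0 0.04 0.011 0.75 0; 0 0.04 0.011 0.75 0; -0.6 0.04 0.011 0.75 0; -1 0.04 0.011 0.75 0; -1 0.04 0.011 0.75 0; -1 0.04 0.011 0.75 0; -1 0.04 0.011 0.75 0", newtons=35)

```text
time: 2.15
position: [0.5626, -0.3991, 0.1222]
tool_rot: [0.986, 0.169, 0.001, 0.001]
ft_force: [-0.7, 0.5, 0.7]
grip_width: 0.0186
grip_force: 0.0
```

Emit:
move_arm(motion="-1 0 0 0 0; -1 0 0 0 0; -1 0 0 0 0; -1 0 0 0 0")

```text
time: 2.48
position: [0.5616, -0.3966, 0.1214]
tool_rot: [0.986, 0.169, -0.0, -0.002]
ft_force: [-0.9, 3.4, 5.8]
grip_width: 0.0099
grip_force: 34.4
```

Emit:
move_arm(motion="-1 0 0 -0.05 0; -1 0 0 -0.12 0; -1 0 0 -0.25 0; -1 0 0 -0.4 0; -1 0 0 -0.6 0; -1 0 0 -0.8 0; -1 0 0 -1 0; -1 0 0 -1 0; -1 0 0 -1 0")

```text
time: 3.23
position: [0.5628, -0.3996, 0.3234]
tool_rot: [0.986, 0.169, 0.002, 0.003]
ft_force: [-1.1, 0.8, -7.0]
grip_width: 0.0098
grip_force: 34.9
```

```bash
python3 snap.py w2
python3 - <<'E'
from rig import robot
from h import *
im,d=robot.camera('top'); np.savez('top1.npz',im=im,d=d); m=robot.camera_model('top')
cv2.imwrite('pics/top1.png',cv2.resize(im[150:290,160:500],None,fx=2.3,fy=2.3)[:,:,::-1])
P=cloud(m,d); yy,xx=np.mgrid[:480,:640]; hsv=cv2.cvtColor(im,cv2.COLOR_RGB2HSV); H,S,V=[hsv[...,i].astype(int) for i in range(3)]
k=(abs(xx-305)<45)&(abs(yy-210)<40)&(S>60)
rails=k&(P[...,2]>.03)&(P[...,2]<.14)
t=P[rails]; print(len(t)); 
# plane fit
A=np.c_[t[:,:2],np.ones(len(t))]; 
w=t[:,2]>.045
c=np.linalg.lstsq(A[w],t[w,2],rcond=None)[0]; print('plane',c)
s=t[w]; print('x,y,z rng',s.min(0),s.max(0))
dark=(abs(xx-291)<6)&(abs(yy-209)<25)&(V<70); print('dark px',np.argwhere(dark).tolist()[:40])
E
```

```text
3.2333 [ 0.5628 -0.3996  0.3234] [[0.943, 0.333, 0.005], [0.333, -0.943, -0.005], [0.003, 0.006, -1.0]] [-0.003  0.065  0.107  0.002  0.014 -0.   ]
331
plane [ 0.02929438 -0.75103404  0.07208405]
x,y,z rng [ 0.54233804 -0.02393048  0.04528027] [0.64705849 0.07551863 0.11487252]
dark px [[193, 286], [193, 287], [193, 288], [193, 289], [193, 290], [194, 286], [194, 287], [194, 288], [194, 289], [194, 290], [195, 286], [195, 287], [195, 288], [195, 289], [195, 290], [196, 287], [196, 289], [220, 290], [221, 288], [221, 289], [221, 290], [221, 291], [221, 292], [222, 288], [222, 289], [222, 290], [222, 291], [222, 292], [223, 288], [223, 289], [223, 290], [223, 291], [223, 292], [224, 289], [224, 292]]
```

View pics/w2.png

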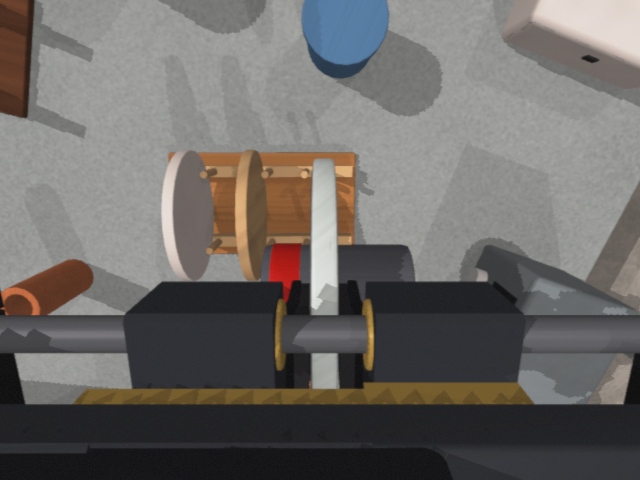

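Wrist view: the head hangs between the pads with its disc at columns 312-338 and red boss at (285,262). Both bats are undisturbed at (187,215) and (250,215). Next, carry it towards the stand for a view of it.

Emit:
move_arm(motion="-1 0.01 -0.05 0 0; -1 0.04 -0.18 0 0; -1 0.08 -0.35 0 0; -1 0.13 -0.52 0 0; -1 0.17 -0.69 0 0; -1 0.215 -0.85 0 0; -1 0.24 -1 0 0")

```text
time: 3.92
position: [0.539, -0.1904, 0.3177]
tool_rot: [0.986, 0.169, -0.002, -0.002]
ft_force: [0.5, -0.2, -6.6]
grip_width: 0.0095
grip_force: 35.0
```

Emit:
move_arm(motion="-1 0.04 -0.17 0 0; -1 0.08 -0.34 0 0; -1 0.13 -0.51 0 0; -1 0.17 -0.68 0 0; -1 0.21 -0.85 0 0; -1 0.24 -1 0 0")

```text
time: 4.42
position: [0.5169, 0.0137, 0.3182]
tool_rot: [0.986, 0.169, -0.003, -0.002]
ft_force: [0.2, 0.0, -5.4]
grip_width: 0.0097
grip_force: 35.0
```

Emit:
move_arm(motion="-1 0.04 -0.15 0 0.02; -1 0.08 -0.28 0 0.04; -1 0.12 -0.38 0 0.06; -1 0.15 -0.45 0 0.078; -1 0.16 -0.47 0 0.078; -1 0.16 -0.47 0 0.078; -1 0.16 -0.47 0 0.078; -1 0.16 -0.47 0 0.078")

```text
time: 5.08
position: [0.5178, 0.109, 0.3198]
tool_rot: [0.999, 0.047, -0.001, 0.0]
ft_force: [-0.7, -0.7, -5.6]
grip_width: 0.0097
grip_force: 35.0
```

```bash
python3 snap.py w3
```

```text
5.0833 [0.5178 0.109  0.3198] [[0.996, 0.094, -0.002], [0.094, -0.996, -0.001], [-0.002, 0.001, -1.0]] [-0.008 -0.006 -0.01   0.005  0.003  0.006]
```

View pics/w3.png

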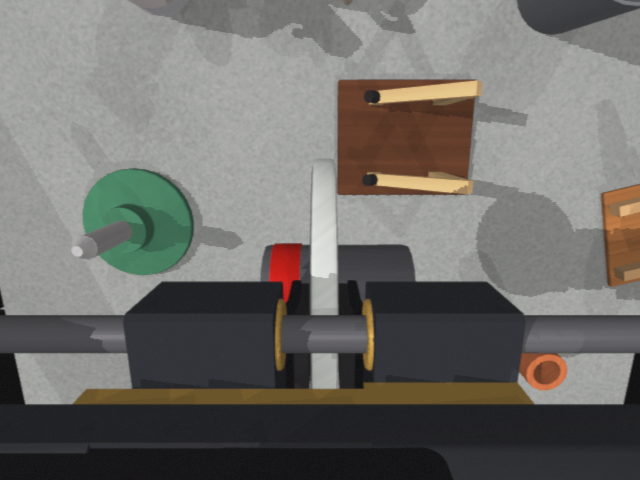

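Wrist view: the stand board has corners (339,80), (477,80), (470,195) and (338,194), with pins at (372,96) and (370,180). The base foot is centred near (138,222) and the spindle tip at (78,250). The tool yaw is nearly square to the stand.

Run:
```python
from h import *
z=np.load('w3.npz'); im=z['im']; P=cloud(z,z['d']); yy,xx=np.mgrid[:480,:640]
hsv=cv2.cvtColor(im,cv2.COLOR_RGB2HSV); H,S,V=[hsv[...,i].astype(int) for i in range(3)]
reg=(xx>332)&(xx<490)&(yy>70)&(yy<205)
b=reg&(S>90)&(P[...,2]<.025)&(V<130); print('board z',np.median(P[b][:,2]))
c=max(cv2.findContours(b.astype(np.uint8),0,2)[0],key=cv2.contourArea)
q=plane(z,cv2.boxPoints(cv2.minAreaRect(c)),np.median(P[b][:,2]))[:,:2]; print('board',q.round(4).tolist(),q.mean(0))
e=q-np.roll(q,1,0); print([(np.linalg.norm(i).round(4),(np.degrees(np.arctan2(i[1],i[0]))%90).round(2)) for i in e])
rail=reg&(P[...,2]>.04)&(V>150)
for n,k in(('far',yy<110),('near',yy>165)):
    t=P[rail&k]; a=np.polyfit(t[:,1],t[:,2],1); bx=np.polyfit(t[:,1],t[:,0],1)
    print(n,len(t),t.min(0).round(4),t.max(0).round(4),'z=%.3f*y+%.4f'%tuple(a),'x=%.3f*y+%.4f'%tuple(bx))
pin=reg&(V<60)&(P[...,2]>.03)
for n,k in(('pinfar',yy<110),('pinnear',yy>165)):
    t=P[pin&k&(xx<390)]; print(n,len(t),t.mean(0).round(4),t.min(0).round(4),t.max(0).round(4))
# base
g=(H>55)&(H<95)&(S>80)&(xx<220)&(yy>150)&(yy<290)
t=P[g&(P[...,2]<.03)]; print('foot z',np.percentile(t[:,2],[5,50,95]))
for zz in (.0,.012):
    c=max(cv2.findContours(g.astype(np.uint8),0,2)[0],key=cv2.contourArea); print('foot',cv2.minEnclosingCircle(plane(z,c.reshape(-1,2),zz)[:,None,:2].astype(np.float32)))
sp=(xx<140)&(yy>200)&(yy<270)&(P[...,2]>.06)&(P[...,2]<.14); t=P[sp]; print('spin',len(t))
for lo in(.06,.075,.09,.105,.12): 
    s=t[(t[:,2]>=lo)&(t[:,2]<lo+.015)]; print(lo,s.mean(0).round(4),s.min(0).round(4),s.max(0).round(4))
sh=P[g&(P[...,2]>.044)&(P[...,2]<.055)]; print('sh',len(sh),sh.mean(0),sh.min(0),sh.max(0))
print('hubcheck', P[215,325])
```

```text
board z 0.011715034995619988
board [[0.5272, 0.0925], [0.6496, 0.1052], [0.6635, -0.0398], [0.542, -0.0631]] [0.59556353 0.0237148 ]
[(np.float64(0.1563), np.float64(5.42)), (np.float64(0.1231), np.float64(5.95)), (np.float64(0.1457), np.float64(5.45)), (np.float64(0.1237), np.float64(10.89))]
far 1456 [ 0.588  -0.0164  0.0403] [0.6479 0.1154 0.4754] z=-0.279*y+0.0918 x=-0.155*y+0.6412
near 1313 [ 0.5447 -0.0245  0.0401] [0.588  0.1154 0.4754] z=1.192*y+0.0768 x=0.066*y+0.5548
pinfar 149 [0.6328 0.0711 0.0492] [0.588  0.0634 0.04  ] [0.6387 0.1154 0.4754]
pinnear 127 [0.5501 0.0628 0.0464] [0.5441 0.0551 0.0411] [0.5551 0.0694 0.0515]
foot z [0.01326223 0.01951707 0.02653469]
foot ((0.4682464599609375, 0.32859334349632263), 0.06606801599264145)
foot ((0.4712691605091095, 0.32321247458457947), 0.06440293043851852)
spin 1276
0.06 [0.4749 0.3173 0.0679] [0.4616 0.3131 0.0601] [0.482  0.3293 0.075 ]
0.075 [0.4751 0.3172 0.0826] [0.462  0.3129 0.075 ] [0.4822 0.3296 0.09  ]
0.09 [0.4747 0.3172 0.0975] [0.4611 0.3124 0.0901] [0.4822 0.3295 0.1049]
0.105 [0.475  0.3179 0.1133] [0.459  0.3126 0.1052] [0.4824 0.3358 0.12  ]
0.12 [0.4721 0.3217 0.1263] [0.4597 0.3135 0.12  ] [0.4814 0.3349 0.1328]
sh 1115 [0.47430026 0.31908509 0.04906115] [0.445598   0.29897026 0.04400884] [0.49643939 0.35040688 0.05167336]
hubcheck [0.55999377 0.11209024 0.32572463]
```

Emit:
move_arm(motion="-1 0.1 0.09 0 0; -1 0.2 0.18 0 0; -1 0.3 0.27 0 0; -1 0.347 0.312 0 0; -1 0.347 0.312 0.15 0; -1 0.347 0.312 0.35 0; -1 0.347 0.312 0.5 0; -1 0.347 0.312 0.65 0; -1 0.347 0.312 0.77 0; -1 0.347 0.312 0.82 0; -1 0.347 0.312 0.85 0; -1 0.347 0.312 0.85 0")

```text
time: 6.13
position: [0.5931, 0.0539, 0.1499]
tool_rot: [0.999, 0.047, -0.001, -0.0]
ft_force: [-1.4, 0.7, -5.7]
grip_width: 0.0098
grip_force: 35.0
```

Run:
```python
from rig import robot
import cv2
im,d=robot.camera('side'); cv2.imwrite('pics/side1.png',cv2.resize(im[150:310,210:420],None,fx=3.5,fy=3.5)[:,:,::-1]); o=robot.get_obs(); print(o['position'],o['ft_force'])
```

```text
[0.59401889 0.05396467 0.15116508] [ 0.89646134 -0.3724595  -5.248625  ]
```

View pics/side1.png

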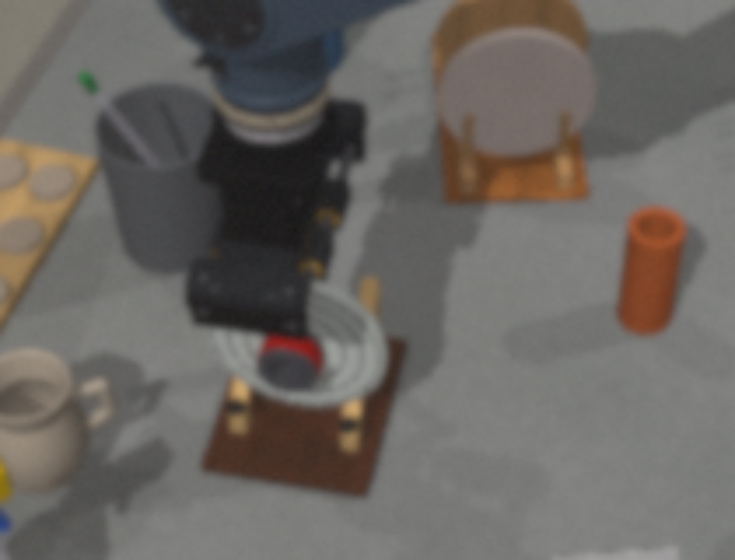

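Side crop: the head is held upright over the stand, centred between the rails, with the boss at (290,362) facing the camera and the pins below at (238,408) and (350,425). Lower to contact.

Emit:
move_arm(motion="-1 0 0 0.01 0; -1 0 0 0.02 0; -1 0 0 0.03 0; -1 0 0 0.03 0; -1 0 0 0.03 0")

```text
time: 6.6
position: [0.5942, 0.0544, 0.1454]
tool_rot: [0.999, 0.047, 0.001, 0.0]
ft_force: [0.3, 0.1, -4.4]
grip_width: 0.0098
grip_force: 35.0
```

Emit:
move_arm(motion="-1 0 0 0.007 0; -1 0 0 0.015 0; -1 0 0 0.015 0; -1 0 0 0.015 0")

```text
time: 6.93
position: [0.5948, 0.0549, 0.1423]
tool_rot: [0.999, 0.047, 0.002, -0.0]
ft_force: [2.8, 2.1, -1.8]
grip_width: 0.01
grip_force: 35.0
```

Emit:
move_arm(motion="-0.6 0 0 0 0; -0.6 0 0 0 0; -0.5 0 0 0 0; -0.4 0 0 0 0; -0.3 0 0 0 0; -0.2 0 0 0 0; -0.1 0 0 0 0; 0 0 0 0 0; 0 0 0 0 0; 0 0 0 0 0")

```text
time: 7.77
position: [0.5932, 0.0543, 0.1415]
tool_rot: [0.999, 0.047, -0.0, 0.0]
ft_force: [-0.6, -0.3, -1.1]
grip_width: 0.0426
grip_force: 0.2
```

Emit:
move_arm(motion="0 0 0.015 0.01 0; 0 0 0.03 0.02 0; 0 0 0.05 0.03 0; 0 0 0.07 0.03 0; 0 0 0.09 0.03 0; 0 0 0.11 0.03 0; 0 0 0.13 0.03 0; 0 0 0.15 0.03 0; 0 0 0.17 0.03 0; 0 0 0.19 0.03 0; 0 0 0.2 0.03 0; 0 0 0.2 0.03 0")

```text
time: 8.77
position: [0.5972, 0.0137, 0.1356]
tool_rot: [0.999, 0.047, 0.0, 0.0]
ft_force: [-0.1, -2.7, 0.8]
grip_width: 0.044
grip_force: 0.9
```

Run:
```python
from rig import robot
import cv2
im,d=robot.camera('side'); cv2.imwrite('pics/side2.png',cv2.resize(im[190:310,230:380],None,fx=4.5,fy=4.5)[:,:,::-1]); o=robot.get_obs(); print(o['position'],o['ft_force'])
```

```text
[0.59725317 0.01393133 0.13569248] [ 0.88907941 -2.56890302  0.19717703]
```

View pics/side2.png

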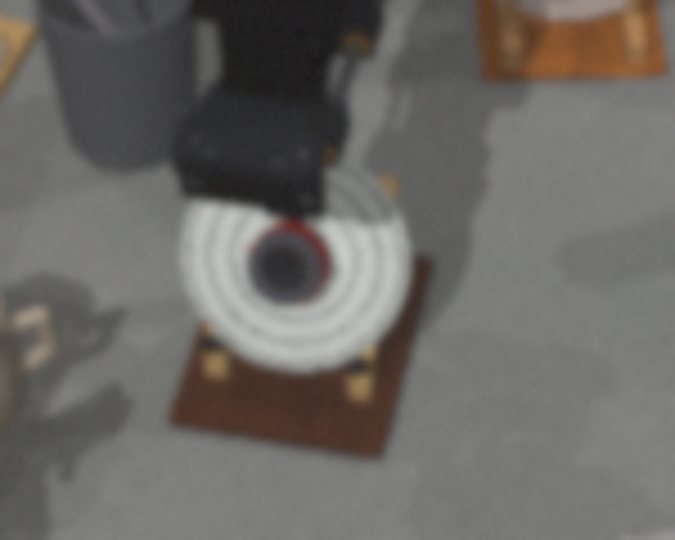

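Side crop: the disc leans back against the rear finger, boss at (290,265) facing up and outward, rim in front of the pins at (210,345) and (360,365). I keep lowering it back.

Emit:
move_arm(motion="0 0 0.02 0 0; 0 0 0.04 0 0; 0 0 0.055 0 0; 0 0 0.07 0 0; 0 0 0.085 0 0; 0 0 0.1 0 0; 0 0 0.115 0 0; 0 0 0.13 0 0; 0 0 0.145 0 0; 0 0 0.16 0 0; 0 0 0.175 0 0; 0 0 0.175 0 0")

```text
time: 9.82
position: [0.6005, -0.021, 0.1356]
tool_rot: [0.999, 0.047, 0.0, 0.0]
ft_force: [0.3, -0.0, -0.4]
grip_width: 0.0435
grip_force: 0.0
```

Emit:
move_arm(motion="0 0 0 -0.1 0; 0 0 0 -0.25 0; 0 0 0 -0.4 0; 0 0 0 -0.6 0; 0 0 -0.1 -0.75 0; 0 0 -0.2 -0.8 0; 0 0 -0.2 -0.8 0")

```text
time: 10.4
position: [0.598, 0.0222, 0.2999]
tool_rot: [0.999, 0.048, 0.004, -0.0]
ft_force: [0.3, 0.8, -0.1]
grip_width: 0.0436
grip_force: 0.0
```

```bash
python3 snap.py w4
python3 - <<'E'
from rig import robot; print(robot.get_obs()['q'].round(3))
E
```

```text
10.4 [0.598  0.0222 0.2999] [[0.995, 0.097, 0.008], [0.097, -0.995, 0.001], [0.008, -0.0, -1.0]] [-0.036  0.05   0.061 -0.053 -0.043 -0.041]
[-0.152  0.42   1.426  0.     1.292  1.322]
```

View pics/w4.png

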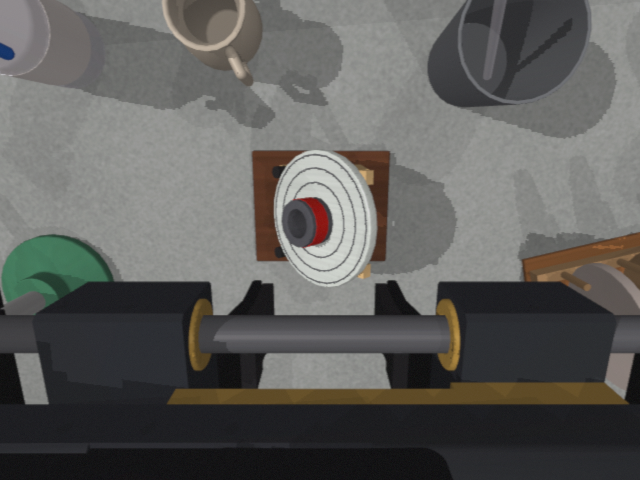

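Wrist view: the head lies on the stand with its boss end at (300,222), red band at (318,220), disc centre near (327,218), and rim against the pins at (277,172) and (278,252). Next I fit its pose and check tub clearance for the quarter turn.

Run:
```python
from h import *
z=np.load('w4.npz'); im=z['im']; P=cloud(z,z['d']); yy,xx=np.mgrid[:480,:640]
hsv=cv2.cvtColor(im,cv2.COLOR_RGB2HSV); H,S,V=[hsv[...,i].astype(int) for i in range(3)]
reg=(xx>268)&(xx<382)&(yy>145)&(yy<290)
disc=reg&(S<40)&(V>120)&(P[...,2]>.028)
t=P[disc]
for i in range(3):
    c=t.mean(0); n=np.linalg.svd(t-c,full_matrices=False)[2][2]; n*=np.sign(n[2]); r=(t-c)@n; t=t[abs(r)<.004]
print(len(t),'n',n.round(3),'yaw',np.degrees(np.arctan2(-n[0],n[1])).round(2),'tilt',np.degrees(np.arccos(n[2])).round(2))
# centre from ellipse outline of disc+boss region rays cut with plane
k=cv2.morphologyEx((disc|(reg&(P[...,2]>.05)&((S>120)|(V<110))&(xx<340)&(xx>280)&(yy>190)&(yy<255))).astype(np.uint8),3,np.ones((5,5)))
cc=max(cv2.findContours(k,0,1)[0],key=cv2.contourArea).reshape(-1,2); d=ray(z,cc); p=z['position']; X=p+d*(((c-p)@n)/(d@n))[:,None]
e1=np.cross([0,0,1],n); e1/=np.linalg.norm(e1); e2=np.cross(n,e1); uv=np.c_[(X-c)@e1,(X-c)@e2]
(a,b),rad=cv2.minEnclosingCircle(uv.astype(np.float32)); C=c+a*e1+b*e2; print('face centre',C.round(4),'r',rad,'origin',(C-.005*n).round(4))
red=reg&((H<8)|(H>172))&(S>150); print('red',len(P[red]),P[red].mean(0).round(4)) 
Q=P[(P[...,2]>.13)&(P[...,2]<.26)&(P[...,0]>.62)&(yy<270)]; print('tall near',len(Q),Q.min(0).round(3) if len(Q) else '', Q.max(0).round(3) if len(Q) else '')
m=np.load('top1.npz')
```

```text
3398 n [-0.071  0.71   0.701] yaw 5.71 tilt 45.5
face centre [0.5933 0.0269 0.0869] r 0.07044774293899536 origin [0.5936 0.0234 0.0834]
red 550 [0.6005 0.0268 0.1084]
tall near 400 [ 0.703 -0.092  0.13 ] [0.772 0.274 0.155]
```

Emit:
move_arm(motion="1 -0.012 -0.078 0 -0.039; 1 -0.012 -0.078 0 -0.078; 1 -0.012 -0.078 0 -0.117; 1 -0.012 -0.078 0 -0.156; 1 -0.012 -0.078 0 -0.195; 1 -0.012 -0.078 0.1 -0.234; 1 -0.012 -0.078 0.2 -0.273; 1 -0.012 -0.078 0.3 -0.312; 1 -0.012 -0.078 0.4 -0.351; 1 -0.012 -0.078 0.5 -0.39; 1 -0.012 -0.078 0.5 -0.429; 1 -0.012 -0.078 0.5 -0.5")

```text
time: 11.45
position: [0.5904, 0.034, 0.1918]
tool_rot: [0.707, 0.708, -0.003, -0.003]
ft_force: [-0.3, 0.0, 0.4]
grip_width: 0.087
grip_force: 0.0
```

Emit:
move_arm(motion="1 0 0 0 -0.03; 1 0 0 0 -0.03; 1 0 0 0 0; 1 0 0 0 0; 1 0 0 0 0")

```text
time: 11.87
position: [0.5922, 0.0343, 0.1948]
tool_rot: [0.708, 0.706, -0.001, -0.001]
ft_force: [-0.7, 0.4, 0.0]
grip_width: 0.0871
grip_force: 0.0
```

```bash
python3 snap.py w5
python3 - <<'E'
from h import *
z=np.load('w5.npz'); im=z['im']; P=cloud(z,z['d']); T=R.from_quat(z['rot'])
L=T.inv().apply((P-z['tcp']).reshape(-1,3)).reshape(P.shape)
hsv=cv2.cvtColor(im,cv2.COLOR_RGB2HSV); H,S,V=[hsv[...,i].astype(int) for i in range(3)]
red=((H<8)|(H>172))&(S>150)&(abs(P[...,0]-.595)<.06)&(abs(P[...,1]-.03)<.06)&(P[...,2]>.06); t=L[red]; print(len(t),t.min(0).round(4),t.max(0).round(4),t.mean(0).round(4)); w=P[red]; print(w.min(0),w.max(0))
yy,xx=np.nonzero(red); print(xx.min(),xx.max(),yy.min(),yy.max())
E
```

```text
11.8667 [0.5922 0.0343 0.1948] [[0.004, 1.0, -0.002], [1.0, -0.004, -0.0], [-0.0, -0.002, -1.0]] [ 0.003 -0.007 -0.001  0.     0.002 -0.011]
667 [-0.0163 -0.0186  0.0785] [0.0069 0.0233 0.097 ] [-0.008   0.0042  0.0863]
[0.57347692 0.01797774 0.09770212] [0.61540632 0.04109333 0.11620211]
293 359 240 275
```

Emit:
move_arm(motion="1 0.016 0.012 0 -0.032; 1 0.016 0.012 0.1 -0.032; 1 0.016 0.012 0.2 -0.032; 1 0.016 0.012 0.3 -0.032; 1 0.016 0.012 0.38 -0.032; 1 0.016 0.012 0.43 -0.032; 1 0.016 0.012 0.46 -0.032; 1 0.016 0.012 0.48 -0.032; 1 0.016 0.012 0.49 -0.032; 1 0.016 0.012 0.49 -0.032")

```text
time: 12.75
position: [0.5955, 0.0379, 0.0978]
tool_rot: [0.672, 0.74, 0.0, 0.0]
ft_force: [0.1, -0.4, -0.7]
grip_width: 0.0871
grip_force: 0.0
```

Emit:
move_arm(motion="0.5 0 0 0 0; 0 0 0 0 0; -1 0 0 0 0; -1 0 0 0 0; -1 0 0 0 0; -1 0 0 0 0; -1 0 0 0 0; -1 0 0 0 0; -1 0 0 0 0; -1 0 0 0 0; -1 0 0 0 0", newtons=12)

```text
time: 13.67
position: [0.5939, 0.0379, 0.0974]
tool_rot: [0.672, 0.74, -0.001, -0.001]
ft_force: [-4.2, -2.0, 2.3]
grip_width: 0.0423
grip_force: 12.0
```

Emit:
move_arm(motion="-1 0 0 -0.02 0; -1 0 0 -0.05 0; -1 0 0 -0.08 0; -1 0 0 -0.12 0; -1 0 0 -0.16 0; -1 0 0 -0.2 0; -1 0 0 -0.2 0; -1 0 0 -0.2 0")

```text
time: 14.33
position: [0.5958, 0.0379, 0.1386]
tool_rot: [0.672, 0.74, 0.001, 0.001]
ft_force: [-0.1, 0.3, -5.9]
grip_width: 0.0425
grip_force: 12.0
```

```bash
cat > lvl.py <<'E'
import sys
from rig import robot
from h import *
m=robot.camera_model('side'); o=robot.get_obs(); im,d=robot.camera('side'); P=cloud(m,d); hsv=cv2.cvtColor(im,cv2.COLOR_RGB2HSV); S,V=hsv[...,1].astype(int),hsv[...,2].astype(int)
c=np.array(o['position']); k=(np.linalg.norm(P-c,axis=2)<.085)&(S<45)&(V>110)&(P[...,2]<c[2]+.02)&(P[...,2]>c[2]-.09)
t=P[k]
for i in range(5):
    q=t.mean(0); n=np.linalg.svd(t-q,full_matrices=False)[2][2]; n*=np.sign(n[2]); t=t[abs((t-q)@n)<.004]
print(len(t),'n',n.round(3),'tilt',np.degrees(np.arccos(n[2])).round(1),'mean',q.round(4),'tcp',c.round(4),o['ft_force'].round(1),o['grip_force'],o['time'])
cv2.imwrite('pics/%s.png'%sys.argv[1],im[:,:,::-1])
E
python3 lvl.py s3
```

```text
1003 n [-0.072  0.694  0.716] tilt 44.2 mean [0.5901 0.0423 0.1101] tcp [0.5958 0.0379 0.1386] [-0.1  0.3 -5.9] 11.998565778403645 14.3333
```

Emit:
move_arm(motion="-1 0.02 0 -0.05 0; -1 0.08 -0.04 -0.12 0; -1 0.18 -0.1 -0.15 0; -1 0.3 -0.17 -0.15 0; -1 0.42 -0.24 -0.15 0; -1 0.54 -0.3 -0.15 0; -1 0.64 -0.36 -0.15 0; -1 0.71 -0.4 -0.15 0; -1 0.73 -0.41 -0.15 0; -1 0.73 -0.41 -0.15 0")

```text
time: 15.22
position: [0.4985, 0.1765, 0.1678]
tool_rot: [0.671, 0.741, -0.0, -0.0]
ft_force: [-0.6, 0.2, -5.7]
grip_width: 0.0424
grip_force: 12.0
```

```bash
python3 lvl.py s4
```

```text
1279 n [-0.061  0.627  0.777] tilt 39.1 mean [0.4934 0.1853 0.1382] tcp [0.4985 0.1765 0.1678] [-0.6  0.2 -5.7] 11.998289198490966 15.2167
```

View pics/s4.png

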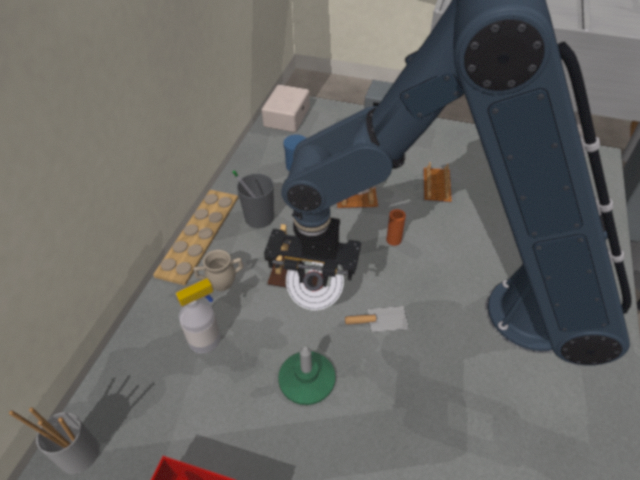

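Side view: the head hangs from the boss grip at (315,285), still tilted, with the spindle at (306,358). The swing eased it to 39°. I go low over clear table and relax the grip so gravity levels it.

Emit:
move_arm(motion="-1 0 0 0.08 0; -1 0 0 0.18 0; -1 0 0 0.28 0; -1 0 0 0.36 0; -1 0 0 0.42 0; -1 0 0 0.45 0; -1 0 0 0.45 0")

```text
time: 15.85
position: [0.4999, 0.1743, 0.0763]
tool_rot: [0.673, 0.74, -0.001, -0.0]
ft_force: [0.0, 0.1, -5.4]
grip_width: 0.0426
grip_force: 12.0
```

Emit:
move_arm(motion="-1 0 0 0 0; -1 0 0 0 0; -1 0 0 0 0; -1 0 0 0 0; -1 0 0 0 0", newtons=8)

```text
time: 16.27
position: [0.4998, 0.1754, 0.0782]
tool_rot: [0.672, 0.74, 0.0, 0.0]
ft_force: [-0.4, 0.8, -6.0]
grip_width: 0.0424
grip_force: 8.0
```

```bash
python3 lvl.py s5
```

```text
1199 n [-0.029  0.297  0.954] tilt 17.4 mean [0.4935 0.1939 0.0514] tcp [0.4998 0.1754 0.0782] [-0.4  0.8 -6. ] 7.998391034634551 16.2667
```

Down to 17°. Ease a little further.

Emit:
move_arm(motion="-1 0 0 0 0; -1 0 0 0 0; -1 0 0 0 0; -1 0 0 0 0; -1 0 0 0 0; -1 0 0 0 0", newtons=6)

```text
time: 16.82
position: [0.4994, 0.1753, 0.0775]
tool_rot: [0.672, 0.74, -0.0, -0.0]
ft_force: [-0.7, -0.8, -6.3]
grip_width: 0.0428
grip_force: 6.0
```

```bash
python3 lvl.py s6
```

```text
1223 n [-0.025  0.296  0.955] tilt 17.3 mean [0.4938 0.1935 0.0509] tcp [0.4994 0.1753 0.0775] [-0.7 -0.8 -6.3] 5.998448397003813 16.8167
```

Emit:
move_arm(motion="-1 0.1 0 -0.05 0; -1 -0.1 0 -0.05 0; -1 0.1 0 -0.05 0; -1 -0.1 0 -0.05 0; -1 0.1 0 -0.05 0; -1 -0.1 0 -0.05 0; -1 0 0 -0.05 0; -1 0 0 -0.05 0; -1 0 0 -0.05 0; -1 0 0 -0.05 0")

```text
time: 17.7
position: [0.4999, 0.1754, 0.0881]
tool_rot: [0.672, 0.741, 0.0, 0.0]
ft_force: [-0.5, 0.3, 0.3]
grip_width: 0.0006
grip_force: 0.0
```

```bash
python3 lvl.py s7
```

```text
1275 n [ 0.039 -0.035  0.999] tilt 3.0 mean [0.5045 0.1985 0.0486] tcp [0.4999 0.1754 0.0881] [-0.5  0.3  0.3] 0.0 17.7
```

The head slipped out and now stands level on its hub on the table, boss up. I raise, open, and look again.

Emit:
move_arm(motion="-1 0 0 -0.2 0; -1 0 0 -0.4 0; 0 0 0 -0.6 0; 1 0 0 -0.75 0; 1 0 0 -0.75 0; 1 0 0 -0.75 0; 1 0 0 -0.75 0; 1 0 0 -0.75 0")

```text
time: 18.42
position: [0.498, 0.1751, 0.2359]
tool_rot: [0.672, 0.74, -0.002, -0.001]
ft_force: [-1.0, 0.4, -0.8]
grip_width: 0.033
grip_force: 0.0
```

```bash
python3 snap.py w6
python3 - <<'E'
from h import *
z=np.load('w6.npz'); im=z['im']; P=cloud(z,z['d']); T=R.from_quat(z['rot'])
hsv=cv2.cvtColor(im,cv2.COLOR_RGB2HSV); H,S,V=[hsv[...,i].astype(int) for i in range(3)]
near=(np.hypot(P[...,0]-.5,P[...,1]-.19)<.1)
t=P[near&(P[...,2]>.044)&(P[...,2]<.054)&(S<45)&(V>110)]; q=t.mean(0); n=np.linalg.svd(t-q,full_matrices=False)[2][2]; print('disc',len(t),q,n*np.sign(n[2]))
e=P[near&(P[...,2]>.066)&(P[...,2]<.08)&(V<110)]; print('bossend',len(e),e.min(0).round(4),e.max(0).round(4),np.median(e,0).round(4))
k=(near&(P[...,2]>.044)&(P[...,2]<.054)&(S<45)&(V>110)).astype(np.uint8); yy,xx=np.nonzero(k); 
cc=max(cv2.findContours(k,0,1)[0],key=cv2.contourArea).reshape(-1,2); X=plane(z,cc,.048)[:,:2]; print('circ',cv2.minEnclosingCircle(X[:,None].astype(np.float32)))
red=((H<8)|(H>172))&(S>150)&near&(P[...,2]>.04); r=P[red]; print('red',len(r),r.min(0).round(4),r.max(0).round(4))
r2=T.inv().apply(r-z['tcp']); print(r2.min(0).round(4),r2.max(0).round(4)); e2=T.inv().apply(e-z['tcp']); print('end tool',e2.min(0).round(4),e2.max(0).round(4))
E
```

```text
18.4167 [0.498  0.1751 0.2359] [[-0.097, 0.995, -0.004], [0.995, 0.097, -0.001], [-0.0, -0.004, -1.0]] [ 0.     0.014 -0.001  0.     0.002  0.002]
disc 15095 [0.51071604 0.19761178 0.04968594] [-2.68049576e-04  1.95065045e-03  9.99998062e-01]
bossend 1528 [0.49   0.173  0.0663] [0.5328 0.2161 0.077 ] [0.5119 0.1942 0.0745]
circ ((0.5112424492835999, 0.19426804780960083), 0.06494168937206268)
red 54 [0.4921 0.2043 0.0643] [0.5199 0.2167 0.0738]
[ 0.0297 -0.0024  0.1622] [0.0401 0.0262 0.1715]
end tool [-0.0036 -0.0056  0.1588] [0.0397 0.037  0.1695]
```

View pics/w6.png

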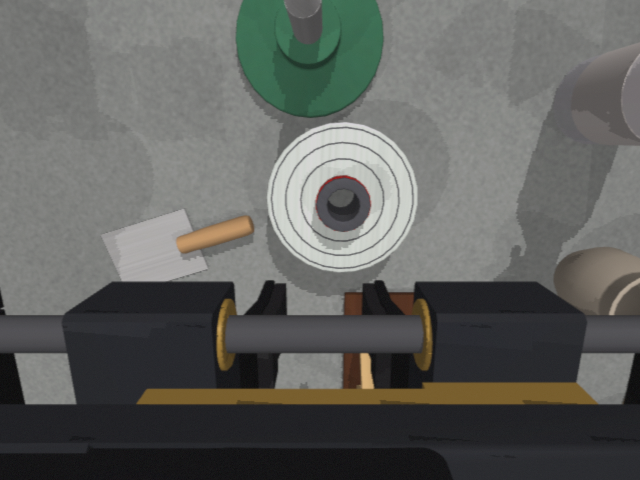

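Wrist view: the head stands level, boss bore at (343,203), knife at (190,245) untouched, base foot at (310,50) clear. Grip the boss squarely and firmly.

Emit:
move_arm(motion="1 0.089 0.076 0 0; 1 0.089 0.076 0.15 0; 1 0.089 0.076 0.35 0; 1 0.089 0.076 0.5 0; 1 0.089 0.076 0.62 0; 1 0.089 0.076 0.72 0; 1 0.089 0.076 0.8 0; 1 0.089 0.076 0.85 0; 1 0.089 0.076 0.88 0; 1 0.089 0.076 0.88 0; 1 0.089 0.076 0.88 0")

```text
time: 19.38
position: [0.5129, 0.1945, 0.0614]
tool_rot: [0.672, 0.74, -0.0, -0.0]
ft_force: [-0.3, -0.1, -0.1]
grip_width: 0.0866
grip_force: 0.0
```

Emit:
move_arm(motion="0.3 0 0 0 0; -1 0 0 0 0; -1 0 0 0 0; -1 0 0 0 0; -1 0 0 0 0; -1 0 0 0 0; -1 0 0 0 0; -1 0 0 0 0; -1 0 0 0 0; -1 0 0 0 0; -1 0 0 0 0", newtons=30)

```text
time: 20.3
position: [0.5117, 0.1944, 0.0615]
tool_rot: [0.672, 0.74, -0.001, -0.001]
ft_force: [-3.7, -0.3, 4.2]
grip_width: 0.0427
grip_force: 30.0
```

Emit:
move_arm(motion="-1 0 0 -0.04 0; -1 0 0 -0.1 0; -1 0 0 -0.2 0; -1 0 0 -0.35 0; -1 0 0 -0.5 0; -1 0 0 -0.65 0; -1 0 0 -0.75 0; -1 0 0 -0.75 0; -1 0 0 -0.75 0")

```text
time: 21.05
position: [0.5135, 0.1946, 0.212]
tool_rot: [0.672, 0.74, 0.001, 0.001]
ft_force: [-0.4, 0.2, -6.2]
grip_width: 0.0422
grip_force: 30.0
```

```bash
python3 snap.py w7; python3 lvl.py s8
python3 - <<'E'
from h import *
for f in('w7','w3','w6'):
    z=np.load(f+'.npz'); im=z['im']; P=cloud(z,z['d'])
    hsv=cv2.cvtColor(im,cv2.COLOR_RGB2HSV); H,S,V=[hsv[...,i].astype(int) for i in range(3)]
    near=np.hypot(P[...,0]-.4715,P[...,1]-.3235)<.1
    g=near&(H>55)&(H<95)&(S>80)
    ft=P[g&(P[...,2]<.03)]; sh=P[g&(P[...,2]>.0455)&(P[...,2]<.0515)]
    print(f,'foot',len(ft),'shoulder',len(sh),cv2.minEnclosingCircle(sh[:,None,:2].astype(np.float32)))
    c=max(cv2.findContours(g.astype(np.uint8),0,1)[0],key=cv2.contourArea).reshape(-1,2); c=c[(c[:,1]>1)]
    X=plane(z,c,.006)[:,:2]; print(' footcircle',cv2.minEnclosingCircle(X[:,None].astype(np.float32)))
    s=P[near&(P[...,2]>.055)&(P[...,2]<.116)&(S<60)&(np.hypot(P[...,0]-.4715,P[...,1]-.3235)<.03)]
    if len(s)>50:
        from scipy.optimize import least_squares
        r=least_squares(lambda p:np.hypot(s[:,0]-p[0],s[:,1]-p[1])-.0115,[.4715,.3235],loss='soft_l1',f_scale=.001); print(' spindle',len(s),r.x,np.abs(r.fun).mean())
E
```

```text
21.05 [0.5135 0.1946 0.212 ] [[-0.096, 0.995, 0.003], [0.995, 0.096, 0.0], [0.0, 0.003, -1.0]] [-0.002  0.044  0.05  -0.     0.013 -0.   ]
1381 n [0.012 0.003 1.   ] tilt 0.7 mean [0.5056 0.2139 0.1961] tcp [0.512  0.1943 0.2104] [-0.8  0.6 -6.1] 29.971707402728498 21.1
w7 foot 12865 shoulder 2457 ((0.47044602036476135, 0.324585497379303), 0.025983178988099098)
 footcircle ((0.46991923451423645, 0.3257524371147156), 0.06454027444124222)
 spindle 722 [0.47019972 0.3249251 ] 0.00010097733091788845
w3 foot 6660 shoulder 1076 ((0.4710237681865692, 0.32444822788238525), 0.026208464056253433)
 footcircle ((0.4697578549385071, 0.3259029686450958), 0.06523549556732178)
 spindle 777 [0.47036004 0.32518313] 0.00028302991991190784
w6 foot 10544 shoulder 2206 ((0.4700293242931366, 0.32472312450408936), 0.026106931269168854)
 footcircle ((0.4700993597507477, 0.32567182183265686), 0.06442785263061523)
 spindle 713 [0.47018873 0.32494338] 0.00011427363312443734
```

Emit:
move_arm(motion="-1 0.05 -0.01 0 0; -1 0.15 -0.03 0 0; -1 0.27 -0.057 0 0; -1 0.4 -0.084 0 0; -1 0.52 -0.11 0 0; -1 0.61 -0.13 0 0; -1 0.66 -0.14 0 0; -1 0.67 -0.141 0 0; -1 0.67 -0.141 0 0; -1 0.67 -0.141 0 0")

```text
time: 21.98
position: [0.4718, 0.3244, 0.2108]
tool_rot: [0.672, 0.74, -0.001, 0.0]
ft_force: [-0.5, -1.5, -6.0]
grip_width: 0.0424
grip_force: 30.0
```

```bash
python3 lvl.py s9
python3 - <<'E'
from rig import robot
from h import *
# mean TCP over a few readings, disc circle from wrist
o=robot.get_obs(); m=robot.camera_model('wrist'); im,d=robot.camera('wrist'); P=cloud(m,d)
hsv=cv2.cvtColor(im,cv2.COLOR_RGB2HSV); S,V=hsv[...,1],hsv[...,2]
k=((P[...,2]>.185)&(P[...,2]<.207)&(S<60)&(V>90)&(np.hypot(P[...,0]-.47,P[...,1]-.325)<.08)); t=P[k]; print(len(t),t.min(0),t.max(0))
# rim edge points on far side: farthest radius fit
cc=max(cv2.findContours(k.astype(np.uint8),0,1)[0],key=cv2.contourArea).reshape(-1,2); z=np.median(t[:,2]); X=plane(m,cc,z)[:,:2]
from scipy.optimize import least_squares
hull=cv2.convexHull(X.astype(np.float32))[:,0]; hull=hull[hull[:,1]>.335]
r=least_squares(lambda p:np.hypot(*(hull-p).T)-.065,[.47,.325],loss='soft_l1',f_scale=.001); print('centre',r.x,np.abs(r.fun).mean(),'z',z,'tcp',o['position'])
E
```

```text
1650 n [0.01  0.005 1.   ] tilt 0.7 mean [0.4646 0.3481 0.1966] tcp [0.4718 0.3244 0.2108] [-0.5 -1.5 -6. ] 29.971750024706125 21.9833
30972 [0.40845363 0.27481184 0.19132388] [0.53520309 0.38895262 0.2069874 ]
centre [0.47224174 0.32364297] 0.00034720288160621627 z 0.19930406774722145 tcp [0.47209177 0.32417686 0.21107284]
```

Emit:
move_arm(motion="-1 0.005 -0.006 0.02 0; -1 0.005 -0.006 0.05 0; -1 0.005 -0.006 0.08 0; -1 0.005 -0.006 0.1 0; -1 0.005 -0.006 0.12 0; -1 0.005 -0.006 0.14 0; -1 0.005 -0.006 0.16 0; -1 0.005 -0.006 0.17 0; -1 0.005 -0.006 0.18 0; -1 0.005 -0.006 0.19 0; -1 0.005 -0.006 0.2 0; -1 0.005 -0.006 0.2 0")

```text
time: 23.08
position: [0.4704, 0.326, 0.1712]
tool_rot: [0.672, 0.74, -0.0, -0.0]
ft_force: [-0.7, 0.3, -5.8]
grip_width: 0.0427
grip_force: 30.0
```

Emit:
move_arm(motion="-1 0 0 0.03 0; -1 0 0 0.06 0; -1 0 0 0.09 0; -1 0 0 0.12 0; -1 0 0 0.15 0; -1 0 0 0.18 0; -1 0 0 0.21 0; -1 0 0 0.24 0; -1 0 0 0.26 0; -1 0 0 0.275 0; -1 0 0 0.285 0; -1 0 0 0.285 0")

```text
time: 24.08
position: [0.4704, 0.326, 0.1141]
tool_rot: [0.672, 0.74, -0.0, -0.0]
ft_force: [0.1, 0.2, -5.6]
grip_width: 0.0427
grip_force: 30.0
```

Emit:
move_arm(motion="-1 0 0 0.007 0; -1 0 0 0.014 0; -1 0 0 0.02 0; -1 0 0 0.02 0; -1 0 0 0.02 0")

```text
time: 24.5
position: [0.4706, 0.3261, 0.1106]
tool_rot: [0.672, 0.74, 0.0, 0.0]
ft_force: [-0.6, 0.1, -5.9]
grip_width: 0.0426
grip_force: 30.0
```

Emit:
move_arm(motion="-1 0 0 0.003 0; -1 0 0 0.006 0; -1 0 0 0.01 0; -1 0 0 0.01 0; -1 0 0 0.01 0")

```text
time: 24.92
position: [0.4707, 0.3262, 0.1095]
tool_rot: [0.672, 0.74, 0.0, 0.0]
ft_force: [-3.0, -0.9, 3.4]
grip_width: 0.0426
grip_force: 30.0
```

Seated: the force has reversed to +3.4 N. Release and withdraw straight up.

Emit:
move_arm(motion="-0.2 0 0 0 0; 0.3 0 0 0 0; 1 0 0 0 0; 1 0 0 0 0; 1 0 0 0 0; 1 0 0 0 0; 1 0 0 0 0; 1 0 0 0 0; 1 0 0 0 0; 1 0 0 0 0; 1 0 0 0 0; 1 0 0 0 0")

```text
time: 25.92
position: [0.4706, 0.3261, 0.1086]
tool_rot: [0.672, 0.74, 0.0, 0.0]
ft_force: [0.1, -0.4, -0.8]
grip_width: 0.0865
grip_force: 0.0
```

Emit:
move_arm(motion="1 0 0 -0.05 0; 1 0 0 -0.15 0; 1 0 0 -0.3 0; 1 0 0 -0.5 0; 1 0 0 -0.7 0; 1 0 0 -0.9 0; 1 0 0 -0.9 0; 1 0 0 -0.9 0")

```text
time: 26.58
position: [0.472, 0.3268, 0.2925]
tool_rot: [0.672, 0.74, 0.004, 0.002]
ft_force: [0.7, 0.2, -0.9]
grip_width: 0.087
grip_force: 0.0
```

```bash
python3 snap.py w8
python3 - <<'E'
from h import *
z=np.load('w8.npz'); im=z['im']; P=cloud(z,z['d']); hsv=cv2.cvtColor(im,cv2.COLOR_RGB2HSV); S,V=hsv[...,1],hsv[...,2]
near=np.hypot(P[...,0]-.4702,P[...,1]-.325)<.07
t=P[near&(P[...,2]>.085)&(P[...,2]<.106)&(S<45)&(V>110)]; q=t.mean(0); n=np.linalg.svd(t-q,full_matrices=False)[2][2]; print('disc',len(t),'z',np.median(t[:,2]),'tilt',np.degrees(np.arccos(abs(n[2]))))
b=P[(np.hypot(P[...,0]-.4702,P[...,1]-.325)<.022)]; print('boss z',np.percentile(b[:,2],[50,90,99,100]))
E
```

```text
26.5833 [0.472  0.3268 0.2925] [[-0.097, 0.995, 0.007], [0.995, 0.097, 0.003], [0.002, 0.008, -1.0]] [-0.001  0.057  0.081 -0.001 -0.005  0.001]
disc 13548 z 0.0976928242566299 tilt 0.08855586752048493
boss z [0.12261111 0.12826239 0.13234117 0.13357383]
```

Disc top is at about 97 mm, tilt 0.1°, and the spindle tip is about 9 mm above the boss, so it is home and level.

```bash
python3 -c "
from rig import robot
print(robot.hand_in())"
```

```text
the job is handed in; nothing more can be done
None
```

The wheel head is home and level on the spindle shoulder, boss up and released, and the job is handed in at about 27 s; on the way from the stand it slipped from a deliberately loosened grip and dropped about 1 cm onto the table, so I picked it up again by the boss before fitting it.

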